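# Fit the flap shaft in a rebushed butterfly housing

### The arm

A 6-joint arm with a two-finger parallel gripper is mounted at the origin on a cart in front of the work surface, level with it; the furniture and walls round the work are solid. World frame = base frame: x ahead of the robot, y to its left, z up, the work surface at z = 0. Lengths are in mm, angles in rad, forces in N, time in s.
With the tool pointing down it reaches from about 400 to 925 mm from the base axis. Payload 12.5 kg.
Tool frame: the origin (TCP) lies at the very end of the fingers, on their centre line; the grasp point (between the pads) lies 19 mm behind it; z points along the fingers, y is the line along which they close (so a half turn about z gives the same grasp; the last joint's range is limited). The gripper opens to 95 mm and grips with 3 to 60 N. Pads are 20 mm wide; open, the fingers measure 119 mm over their backs; the gripper's body (75 mm by 180 mm) begins 59 mm behind the grasp point.
Start: joints at [-1.451, 0.491, 1.559, -0, 1.092, -0.106], TCP at [139.951, -609.147, 214.661] pointing down, gripper open.
Joint ranges: [-3.1, 3.1], [-0.84, 2.19], [0.05, 2.79], [-1.13, 4.28], [0.06, 2.93], [-2.69, 2.69]. Speed limits (rad/s): [2.22, 2.22, 2.79, 3.14, 3.14, 3.14].

### API

Orientations are given as [roll, pitch, yaw] about the fixed x, y, z axes, in that order (R = Rz(yaw) Ry(pitch) Rx(roll)).
In Python, from cell import * gives the robot as it stands.
- The arm moves only by the tool step_arm, never from a script. Its argument "plan" is a list of rows, each an object of numbers: "x", "y", "z": the shift along the tool's x, y, z in units of 25 mm (1.0 is 25 mm); "rx", "ry", "rz": the turn, a rotation vector about the tool's x, y, z in units of 0.1 rad (1.0 is 0.1 rad). In form: [{"x": .., "y": .., "z": .., "rx": .., "ry": .., "rz": ..}, ...]. A call has exactly 10 rows; each row shifts and turns the commanded pose from where the row before left it, along the tool's axes as they then stand; what a row does not reach is not made up. A row lasts 1/12 s, in which the tool goes at most 41.7 mm and 7.16 degrees, less where a joint would pass 70% of its speed; a pose out of reach is approached as far as the arm can. A call with a number of a shift or a turn outside -1 to 1 is refused whole. A call with a gripper value outside its range is refused whole. "jaw" is the closure, from -1 (fully open) to 1 (shut), so that 0 is half open, set as the call begins (left out, the last holds). The fingers move at their own pace and stop on an object; the grip force is fixed at half the most. Time passes only in rows, so rows that do not move let the fingers close, or fill a call up. It gives the time, the measured TCP pose, the force, the opening and the grip force at its end, in the units of the state.
- state(): the state, without advancing time (a new reading comes with each control period).
- read_camera(name): name is "side" or "top"; returns a dict with "image" (384x512x3 uint8, red, green, blue), "depth" (384x512 float32, mm along the optical axis (not along the pixel's ray), 0 where there is no reading), "vfov" (degrees; the focal length in pixels is half the picture's height over the tangent of half this angle, whatever the lens; pixels are square), "cx", "cy" (the principal point, pixels), "R" (3x3) and "t" (3): a world point X has camera coordinates R X + t. Camera axes: x right, y down, z forward; pixel columns grow to the right and rows downward; lengths in mm; the calibration is good to about 2 mm. A picture is of the moment at which its call begins.
- job_done(): hands the job in; it is judged then, once.
The state is a dict: "t": time; "joints": joint angles; "qvel": joint speeds; "tau": joint torques, N m; "eef_pos": TCP position; "tcp_rot": TCP orientation; "ft_force": force on the tool from outside, world axes, zero at the start; "moment": the same for the moment, N m; "opening": opening from 0.0 (shut) to 1.0 (fully open); "grip_force": force on a finger pad.
Only numpy, scipy, OpenCV 4.12 (cv2) and the standard library are available. Lean on these libraries where they do the work, as an engineer would, in place of code of your own. Each camera call takes 0.05 s, during which the arm holds its last target. There are 200 camera calls.

### The job

New bushes have been pressed into the butterfly-flap housing and the aligning bar is still standing in them: draw the bar up out of the housing, drop it end-down into the free hole of the pin rack and let it go. Then take the slotted flap shaft, whose two flats at the top run parallel to the slot, out of the rack, thread it from above through the upper bush, across the throat and through the lower bush, and turn it so that its slot looks straight along the throat. Nothing retains the shaft before the flap disc is screwed on, so finish while still gripping it, held still with the slot halfway up the throat, and leave the drift in the rack and the other things on the bench where they are.

Things in the scene. Friction and masses are not known exactly. Their poses are not given: they have to be found in the camera images.
- flap_housing: fixed. Cast aluminium flap housing (a short level tube, the throat, 54 mm inside, 78 mm long) bolted by its flange to a dark steel angle plate, foot 112 x 110 mm, upright 128 mm high. Origin on the bench below the vertical shaft axis. x axis = the throat's axis (open end at -x, angle plate at +x), z up; within 0.35 rad of world x
- throat_centre (a point): point in the housing where the shaft axis crosses the throat axis, 76 mm above the bench
- upper_bush (a point): centre of the upper bush's upper mouth, 121 mm above the bench. The bush is a bronze ring in a round boss 32 mm across, 18 mm long (from 121 down to 103 mm), bore 15.6 mm, with a 45-degree countersink at the top that opens it to 21.6 mm
- lower_bush (a point): centre of the lower end of the lower bush, 31 mm above the bench. This bush is coaxial with the upper one, runs from 49 mm (in the throat's floor, no countersink) down to 31 mm above the bench, same bore, open below; 19 mm of free height under it down to the angle plate's foot, which is 12 mm thick
- aligning_bar: loose dark steel bar, upright, at first standing through both bushes, its collar resting on the upper bush's boss. Origin at the centre of its lower end, z along the bar to the head. 142 mm long: round 14 mm bar for the lowest 104 mm (nose rounded over 7 mm to 9.8 mm), then a collar 26 mm across and 4 mm thick, then a ribbed round head 20 mm across up to 142 mm; 0.14 to 0.28 kg
- bar_head (a point): point on the aligning bar's axis in its head, 126 mm above its lower end, where it is gripped
- pin_rack: fixed. Wooden block 46 x 192 x 62 mm with three blind vertical holes in a row, 15.6 mm across and 50 mm deep (hole bottoms 12 mm above the bench). Origin on the bench under its middle, its y axis along the row. Turned at most 0.3 rad from having its row along world y. At the start the shaft and the drift stand in two of the holes, the hole at the +y end is free.
- hole0 (a point): centre of the mouth of the rack's hole at its -y end, 62 mm above the bench
- hole1 (a point): centre of the mouth of the rack's middle hole, 75 mm from the two others
- hole2 (a point): centre of the mouth of the rack's hole at its +y end, the free one at the start
- flap_shaft: bright steel shaft, at first upright in hole0 or hole1 of the rack, its x axis within 0.5 rad of the rack's. Origin at the centre of its lower end, z up along it. 151 mm long, 14 mm round up to 107 mm (nose rounded over 7 mm to 9.8 mm), two flats from 107 to 151 mm. The slot for the disc goes right through along its x axis, parallel to the flats. Half a turn alters nothing. 0.12 to 0.24 kg
- shaft_slot (a point): middle of the slot on the shaft's axis, 55 mm above its lower end; the slot is 2.4 mm wide and 44 mm long
- shaft_flats (a point): point on the shaft's axis between its flats, 131 mm above its lower end, where it is gripped; the flats are 8 mm apart along the shaft's y axis and 11.6 mm wide along x
- brass_drift: loose plain brass drift, 14 mm round and 105 mm long, standing in the rack beside the shaft (hole0 or hole1). Origin at its lower end. To be left alone
- ratchet: loose ratchet handle, 194 mm long and 16 mm high, lying behind the work, to be left alone. Origin at its underside
- feeler_gauge: loose folded feeler gauge, 95 mm long, lying behind the work, to be left alone. Origin at its underside
There are look-alikes about, which are no part of the job. There is more than one size of the aligning_bar; the job needs the smaller.

How it is judged:
By the outcome, as a careful person would: the job done as asked, in the order asked, and still so for the second after the job is handed in, while the arm keeps its last pose, push and grip.
It also fails if it takes over 58 s, if anything falls off the work surface, if the arm or the gripper's body presses on something with over 40 N, if the wrist force passes 120 N, or if a joint passes its speed limit or range.

## Working session

There is one attempt and no reset: what is moved stays moved. The work goes in short steps, Python scripts to look and compute and a tool call to move; the robot and the scene stay as the last step left them, time stands still between calls to the robot, and variables do not carry over. Pictures are saved under pics/ and viewed, at most 10 in all, crops included, and the job is handed in when it is done.

Besides the shell and the picture viewer there is one more tool, called after ">>>" by a JSON object that holds its "method" and its "body". step_arm: Moves the arm, as the interface text tells. Shifts and turns lie within -1 to 1; 1 stands for 25 mm of shift or 0.1 rad of turn. Its arguments: {"type":"object","properties":{"plan":{"type":"array","items":{"type":"object","properties":{"x":{"type":"number"},"y":{"type":"number"},"z":{"type":"number"},"rx":{"type":"number"},"ry":{"type":"number"},"rz":{"type":"number"}}}},"jaw":{"type":"number"}},"required":["plan"]}

```bash
mkdir -p pics
python3 - <<'E'
from cell import *
import cv2,numpy as np,pickle
print(state())
for n in("side","top"):
    c=read_camera(n); pickle.dump(c,open(n+".pkl","wb"))
    cv2.imwrite(f"pics/{n}0.png",cv2.resize(c["image"][:,:,::-1],(768,576)))
    print(n,c["vfov"],c["cx"],c["cy"],np.round(c["R"],3),c["t"],"campos",-c["R"].T@c["t"])
E
```

```text
{'t': 0.0, 'joints': array([-1.45062067e+00,  4.91569810e-01,  1.55946636e+00,  1.53294510e-05,
        1.09168577e+00, -1.05601113e-01]), 'qvel': array([ 6.72463368e-04, -1.24492611e-04, -1.09283639e-03,  1.32208185e-03,
        8.38281814e-06, -1.05731107e-03]), 'tau': array([-6.88148521e-04, -6.12652016e+01, -2.58184129e+01,  6.91295508e-02,
        4.83474950e-02, -8.56953011e-05]), 'eef_pos': array([ 139.90986677, -608.88442689,  214.04955594]), 'tcp_rot': array([-3.14047109e+00, -1.32552093e-04,  2.25769618e-01]), 'ft_force': array([-0.86690485, -0.34278251, -0.28701665]), 'moment': array([ 0.00678412, -0.0397915 ,  0.01586244]), 'grip_force': 0.0, 'opening': 0.9973103437094493}
side 57.193865957500236 256.4940065417093 194.2304988425124 [[ 0.998 -0.061  0.003]
 [-0.037 -0.641 -0.767]
 [ 0.049  0.765 -0.642]] [-503.07549045  111.83952286  890.65212343] campos [ 462.99860844 -640.29425998  659.17355995]
top 46.854759342619076 250.78665520111628 192.01548756437757 [[-0.021 -0.999 -0.034]
 [-0.988  0.026 -0.155]
 [ 0.156  0.03  -0.987]] [ 52.95051007 553.61973284 911.67295403] campos [405.59347265  10.62390994 987.839667  ]
```

View pics/side0.png

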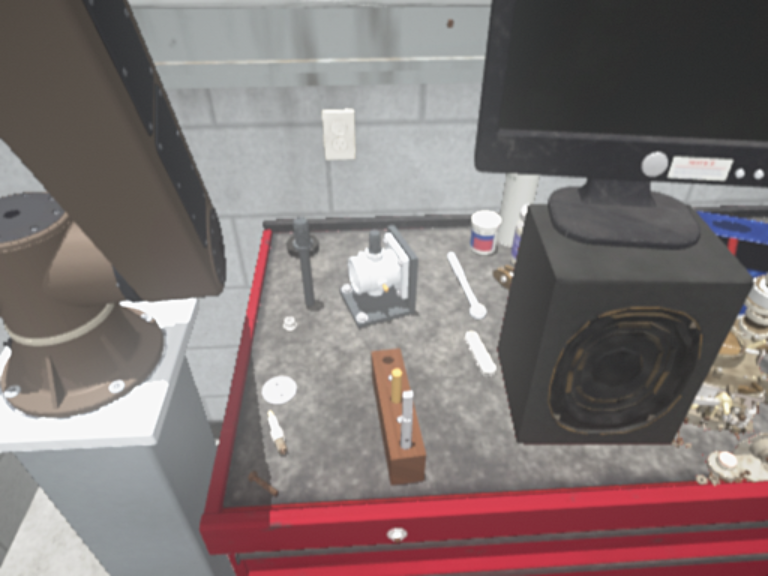

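View pics/top0.png

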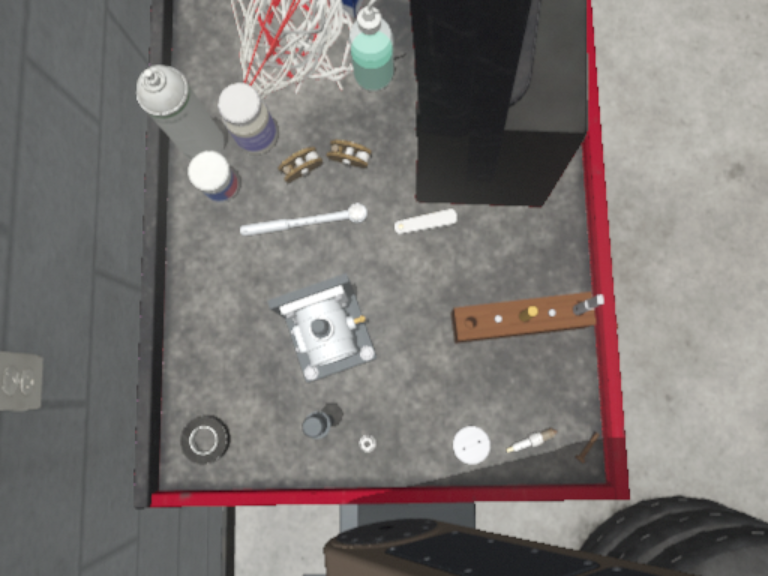

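The side view shows the bar in the housing at (375,240), the larger decoy bar at (305,265), and the rack with its free hole at (388,360), drift at (397,385) and shaft at (407,420). The top view has the bar head at (320,327), free hole at (471,323), drift at (532,312), shaft at (597,300) and the angle plate's top edge from (273,300) to (350,282).

```bash
cat > h.py <<'E'
import cv2,numpy as np,pickle
def foc(c): return c["image"].shape[0]/2/np.tan(np.radians(c["vfov"]/2))
def cloud(c):
    v,u=np.mgrid[:384,:512]; f=foc(c); d=c["depth"]
    P=np.stack([(u-c["cx"])/f*d,(v-c["cy"])/f*d,d],-1)
    return (P-c["t"])@c["R"]
def cast(c,u,v,z):
    r=c["R"].T@np.array([(u-c["cx"])/foc(c),(v-c["cy"])/foc(c),1]); o=-c["R"].T@c["t"]
    return o+r*(z-o[2])/r[2]
def proj(c,X):
    p=c["R"]@np.array(X)+c["t"]; return p[0]/p[2]*foc(c)+c["cx"],p[1]/p[2]*foc(c)+c["cy"]
E
python3 - <<'E'
from h import *
S,T=[pickle.load(open(n+".pkl","rb")) for n in("side","top")]
for n,c in(("side",S),("top",T)):
    P=cloud(c); im=c["image"].astype(int); r,g,b=[im[...,i] for i in range(3)]
    hsv=cv2.cvtColor(c["image"],cv2.COLOR_RGB2HSV)
    X=P[...,0];Y=P[...,1];Z=P[...,2]
    m=(r>1.4*b)&(r>60)&(r<190)&(abs(Z-62)<5)&(X>300)&(X<700)
    q=P[m]; rc=cv2.minAreaRect(q[:,:2].astype(np.float32)); print(n,"rack",m.sum(),rc,np.median(q[:,2]))
    # head of bar in housing
    for nm,zl,zh in(("barhead",154,163),("shaft",158,168),("drift",112,122),("plate",122,134)):
        m=(Z>zl)&(Z<zh)&(X>300)&(X<720)&(Y>-420)&(Y<230)
        k,l,s,ce=cv2.connectedComponentsWithStats(m.astype(np.uint8))
        for i in range(1,k):
            if s[i,4]>5:
                q=P[l==i]; print("  ",nm,s[i,4],ce[i].round(1),q.mean(0).round(1),"cast",cast(c,*ce[i],{"barhead":159,"shaft":163,"drift":117,"plate":128}[nm]).round(1),q.min(0).round(),q.max(0).round())
a=T["image"][175:260,165:260,::-1]; b=T["image"][180:240,360:415,::-1]; d=S["image"][225:330,235:290,::-1]; e=S["image"][140:220,215:290,::-1]
def rs(i,h): return cv2.resize(i,(int(i.shape[1]*h/i.shape[0]),h),interpolation=cv2.INTER_CUBIC)
top=np.hstack([rs(a,290),rs(b,290)]); bot=np.hstack([rs(d,300),rs(e,300)])
W=max(top.shape[1],bot.shape[1]); pad=lambda i:cv2.copyMakeBorder(i,0,0,0,W-i.shape[1],0)
o=np.vstack([pad(top),pad(bot)]);print(o.shape);cv2.imwrite("pics/c1.png",o)
E
```

```text
side rack 1135 ((508.9923095703125, -166.09976196289062), (46.2475471496582, 193.2753448486328), 5.2646484375) 62.48634985461451
   barhead 35 [249.4 156. ] [492.1 108.7 158.2] cast [492.  107.4 159. ] [483. 102. 154.] [501. 117. 161.]
   barhead 32 [201.  157.9] [370.  106.1 158.7] cast [370.  105.7 159. ] [356. 102. 154.] [382. 116. 163.]
   barhead 167 [356.4 229.4] [ 691.6 -160.2  158.6] cast [ 691.6 -164.   159. ] [ 679. -211.  154.] [718. -31. 163.]
   barhead 25 [271.8 265.1] [ 516.  -243.   159.6] cast [ 516.1 -242.5  159. ] [ 511. -245.  154.] [ 522. -238.  163.]
   shaft 36 [200.6 156.5] [369.3 106.  163. ] cast [369.3 106.1 163. ] [357. 102. 158.] [380. 111. 168.]
   shaft 23 [249.2 155.3] [491.6 110.4 159.2] cast [491.4 104.7 163. ] [483. 103. 158.] [499. 117. 161.]
   shaft 187 [356.7 227.7] [ 691.4 -159.8  162.9] cast [ 691.5 -163.3  163. ] [ 679. -212.  158.] [718. -30. 168.]
   shaft 33 [271.8 263.5] [ 516.  -241.5  162.2] cast [ 515.9 -242.1  163. ] [ 511. -245.  159.] [ 522. -237.  166.]
   drift 152 [265.1 166.9] [533.1 116.2 117.8] cast [533.4 116.6 117. ] [509.  
[... 2906 characters left out ...]
475.  96. 113.] [501. 121. 122.]
   drift 6 [206.3 220.5] [488.2 126.  121.1] cast [488.6 126.5 117. ] [483. 125. 120.] [493. 127. 122.]
   plate 59 [293.8 117.7] [690.5 -52.8 128.2] cast [690.6 -52.8 128. ] [687. -85. 122.] [707. -25. 134.]
   plate 79 [350.3 120.2] [ 681.6 -165.2  128.4] cast [ 681.7 -165.3  128. ] [ 678. -206.  122.] [ 685. -122.  134.]
   plate 368 [204.7 194.3] [539.3 128.  128.3] cast [539.3 128.  128. ] [518.  74. 122.] [562. 181. 133.]
   plate 14 [392.7 203.2] [ 512.2 -237.4  128. ] cast [ 512.2 -237.4  128. ] [ 508. -244.  123.] [ 518. -235.  133.]
   plate 60 [215.3 221.1] [486.2 107.9 125.3] cast [486.  107.6 128. ] [475.  97. 122.] [502. 126. 132.]
(590, 589, 3)
```

View pics/c1.png

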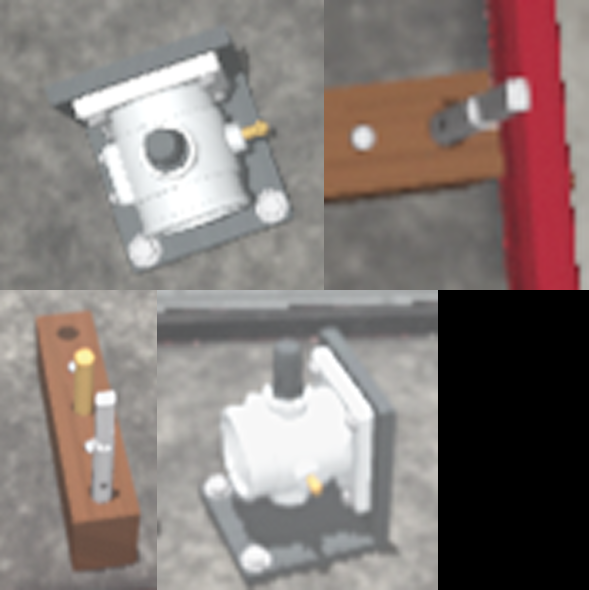

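The crop shows the bar's dark head centred on the boss, the angle plate turned about 0.33 rad, and the shaft's flats roughly parallel to the rack's x axis. Measured positions: bar ≈ (491, 111), rack ≈ (508, -165.6) with yaw 0.091.

```bash
cat >> h.py <<'E'
def delta(x,y,z,yaw):
    from cell import state
    s=state(); p=s["eef_pos"]; ya=s["tcp_rot"][2]; d=np.array([x,y,z])-p
    R=cv2.Rodrigues(np.array([0,0,ya]))[0]@np.diag([1,-1,-1.])
    print("t",round(s["t"],2),"pos",p.round(1),"rot",s["tcp_rot"].round(4),"F",s["ft_force"].round(1),"open",round(s["opening"],3),"grip",round(s["grip_force"],1))
    print("units xyz",(R.T@d/25).round(2),"rz",round(-(yaw-ya)*10,2))
E
python3 - <<'E'
from h import *
S,T=[pickle.load(open(n+".pkl","rb")) for n in("side","top")]
for c in(S,T):
    P=cloud(c);X,Y,Z=[P[...,i] for i in range(3)]
    m=(abs(Z-128)<4)&(X>512)&(X<600)&(Y>60)&(Y<200)
    q=P[m][:,:2].astype(np.float32); print("plate",cv2.minAreaRect(q))
    g=cv2.cvtColor(c["image"],cv2.COLOR_RGB2GRAY)
    # foot top z=12
    m=(abs(Z-12)<4)&(X>400)&(X<600)&(Y>30)&(Y<210); q=P[m][:,:2].astype(np.float32); print("foot",m.sum(),cv2.minAreaRect(q))
    # flange/white disc
for (c,u,v) in((T,471/1.5,323/1.5),(S,388/1.5,360/1.5)): print("hole2",cast(c,u,v,62).round(1))
P=cloud(T); Z=P[...,2]
m=(P[...,0]>440)&(P[...,0]<540)&(P[...,1]>60)&(P[...,1]<165)&(abs(Z-121)<3); q=P[m]; print("boss",m.sum(),q.min(0),q.max(0))
delta(430,-350,280,0.28)
E
```

```text
plate ((541.0072021484375, 127.56940460205078), (13.096500396728516, 112.02383422851562), 18.725296020507812)
foot 702 ((493.75177001953125, 111.35226440429688), (111.48426055908203, 114.24517059326172), 17.659835815429688)
plate ((539.8828735351562, 128.05116271972656), (12.890304565429688, 109.84442138671875), 17.78791618347168)
foot 767 ((486.3704833984375, 110.67568969726562), (100.18930053710938, 109.95410919189453), 17.938600540161133)
hole2 [499.1 -91.9  62. ]
hole2 [503.2 -91.8  62. ]
boss 243 [474.8083384   82.7364176  118.00469348] [538.84984301 164.63401692 123.75303177]
t 0.1 pos [ 139.9 -608.9  214.1] rot [-3.1407e+00 -1.0000e-04  2.2580e-01] F [ 0.4 -0.8 -0.6] open 0.996 grip 0.0
units xyz [13.63 -7.5  -2.63] rz -0.54
```

>>> {"method": "step_arm", "body": {"plan": [{"x": 1, "y": -0.6, "z": -0.2, "rz": -0.1}, {"x": 1, "y": -0.6, "z": -0.2, "rz": -0.1}, {"x": 1, "y": -0.6, "z": -0.2, "rz": -0.1}, {"x": 1, "y": -0.6, "z": -0.2, "rz": -0.1}, {"x": 1, "y": -0.6, "z": -0.2, "rz": -0.1}, {"x": 1, "y": -0.6, "z": -0.2, "rz": -0.1}, {"x": 1, "y": -0.6, "z": -0.2, "rz": -0.1}, {"x": 1, "y": -0.6, "z": -0.2, "rz": -0.1}, {"x": 1, "y": -0.6, "z": -0.2, "rz": -0.1}, {"x": 1, "y": -0.6, "z": -0.2}], "jaw": -1}}

```text
schema error: expected keys x, y, z, rx, ry, rz
```

```bash
python3 -c "
from h import *
delta(491,110.7,230,0.316)"
```

```text
t 0.1 pos [ 139.9 -608.9  214.1] rot [-3.1407e+00 -1.0000e-04  2.2580e-01] F [ 0.4 -0.8 -0.6] open 0.996 grip 0.0
units xyz [ 20.13 -24.91  -0.63] rz -0.9
```

All six keys are needed in each row.

>>> {"method": "step_arm", "body": {"plan": [{"x": 1, "y": -0.6, "z": -0.2, "rx": 0, "ry": 0, "rz": -0.1}, {"x": 1, "y": -0.6, "z": -0.2, "rx": 0, "ry": 0, "rz": -0.1}, {"x": 1, "y": -0.6, "z": -0.2, "rx": 0, "ry": 0, "rz": -0.1}, {"x": 1, "y": -0.6, "z": -0.2, "rx": 0, "ry": 0, "rz": -0.1}, {"x": 1, "y": -0.6, "z": -0.2, "rx": 0, "ry": 0, "rz": -0.1}, {"x": 1, "y": -0.6, "z": -0.2, "rx": 0, "ry": 0, "rz": -0.1}, {"x": 1, "y": -0.6, "z": -0.2, "rx": 0, "ry": 0, "rz": -0.1}, {"x": 1, "y": -0.6, "z": -0.2, "rx": 0, "ry": 0, "rz": -0.1}, {"x": 1, "y": -0.6, "z": -0.2, "rx": 0, "ry": 0, "rz": -0.1}, {"x": 1, "y": -0.6, "z": -0.2, "rx": 0, "ry": 0, "rz": 0}], "jaw": -1}}

```text
t: 0.93
eef_pos: [341.3, -396.5, 264.7]
tcp_rot: [-3.141, 0.0, 0.316]
ft_force: [1.1, -0.4, -0.1]
opening: 0.998
grip_force: 0.0
```

```bash
python3 -c "
from h import *
delta(491,110.7,230,0.316)"
```

```text
t 0.93 pos [ 341.3 -396.5  264.7] rot [-3.1412e+00  2.0000e-04  3.1630e-01] F [ 1.1 -0.4 -0.1] open 0.998 grip 0.0
units xyz [ 12.   -17.42   1.39] rz 0.0
```

>>> {"method": "step_arm", "body": {"plan": [{"x": 0.7, "y": -1, "z": 0, "rx": 0, "ry": 0, "rz": 0}, {"x": 0.7, "y": -1, "z": 0, "rx": 0, "ry": 0, "rz": 0}, {"x": 0.7, "y": -1, "z": 0, "rx": 0, "ry": 0, "rz": 0}, {"x": 0.7, "y": -1, "z": 0, "rx": 0, "ry": 0, "rz": 0}, {"x": 0.7, "y": -1, "z": 0, "rx": 0, "ry": 0, "rz": 0}, {"x": 0.7, "y": -1, "z": 0, "rx": 0, "ry": 0, "rz": 0}, {"x": 0.7, "y": -1, "z": 0, "rx": 0, "ry": 0, "rz": 0}, {"x": 0.7, "y": -1, "z": 0, "rx": 0, "ry": 0, "rz": 0}, {"x": 0.7, "y": -1, "z": 0, "rx": 0, "ry": 0, "rz": 0}, {"x": 0.7, "y": -1, "z": 0, "rx": 0, "ry": 0, "rz": 0}]}}

```text
t: 1.77
eef_pos: [429.4, -104.3, 264.6]
tcp_rot: [-3.142, 0.0, 0.316]
ft_force: [0.4, -0.5, -0.1]
opening: 1.001
grip_force: 0.0
```

>>> {"method": "step_arm", "body": {"plan": [{"x": 0.7, "y": -1, "z": 0, "rx": 0, "ry": 0, "rz": 0}, {"x": 0.7, "y": -1, "z": 0, "rx": 0, "ry": 0, "rz": 0}, {"x": 0.7, "y": -1, "z": 0, "rx": 0, "ry": 0, "rz": 0}, {"x": 0.7, "y": -1, "z": 0, "rx": 0, "ry": 0, "rz": 0}, {"x": 0.7, "y": -1, "z": 0, "rx": 0, "ry": 0, "rz": 0}, {"x": 0.7, "y": -1, "z": 0, "rx": 0, "ry": 0, "rz": 0}, {"x": 0.7, "y": -1, "z": 0.3, "rx": 0, "ry": 0, "rz": 0}, {"x": 0.1, "y": -0.42, "z": 0.4, "rx": 0, "ry": 0, "rz": 0}, {"x": 0, "y": 0, "z": 0.4, "rx": 0, "ry": 0, "rz": 0}, {"x": 0, "y": 0, "z": 0.3, "rx": 0, "ry": 0, "rz": 0}]}}

```text
t: 2.6
eef_pos: [489.8, 109.2, 228.2]
tcp_rot: [-3.142, 0.002, 0.317]
ft_force: [0.2, -0.0, 0.4]
opening: 1.0
grip_force: 0.0
```

Run:
```python
from h import *
from cell import *
delta(491,110.7,129,0.316)
a=[]
for n in("side","top"):
    c=read_camera(n); pickle.dump(c,open(n+"1.pkl","wb"))
    print(n,proj(c,state()["eef_pos"]),proj(c,[491,110.7,159]))
    a.append(cv2.resize(c["image"][120:250,150:310,::-1] if n=="side" else c["image"][150:280,140:300,::-1],None,fx=2.4,fy=2.4,interpolation=cv2.INTER_CUBIC))
cv2.imwrite("pics/c2.png",np.hstack(a))
```

```text
t 2.6 pos [489.8 109.2 228.2] rot [-3.1415e+00  1.8000e-03  3.1720e-01] F [ 0.2 -0.   0.4] open 1.0 grip 0.0
units xyz [ 0.07 -0.04  3.97] rz 0.01
side (np.float64(248.00453396439386), np.float64(132.20397796150294)) (np.float64(248.92999437999302), np.float64(155.31569573789713))
top (np.float64(208.26698447922527), np.float64(213.670758436031)) (np.float64(211.73240550770444), np.float64(216.9581429476428))
```

View pics/c2.png

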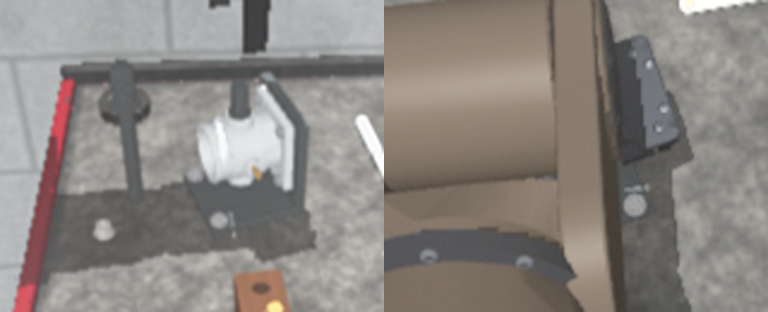

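Side crop: the near finger (256,45) hangs over the bar head at (240,95). The arm hides the bar in the top view. The alignment agrees with my projection, so I'll descend.

>>> {"method": "step_arm", "body": {"plan": [{"x": 0.03, "y": -0.02, "z": 0.6, "rx": 0, "ry": 0, "rz": 0}, {"x": 0, "y": 0, "z": 0.7, "rx": 0, "ry": 0, "rz": 0}, {"x": 0, "y": 0, "z": 0.7, "rx": 0, "ry": 0, "rz": 0}, {"x": 0, "y": 0, "z": 0.7, "rx": 0, "ry": 0, "rz": 0}, {"x": 0, "y": 0, "z": 0.6, "rx": 0, "ry": 0, "rz": 0}, {"x": 0, "y": 0, "z": 0.4, "rx": 0, "ry": 0, "rz": 0}, {"x": 0, "y": 0, "z": 0.2, "rx": 0, "ry": 0, "rz": 0}, {"x": 0, "y": 0, "z": 0, "rx": 0, "ry": 0, "rz": 0}, {"x": 0, "y": 0, "z": 0, "rx": 0, "ry": 0, "rz": 0}, {"x": 0, "y": 0, "z": 0, "rx": 0, "ry": 0, "rz": 0}]}}

```text
t: 3.53
eef_pos: [491.5, 109.9, 132.9]
tcp_rot: [3.141, -0.001, 0.316]
ft_force: [0.1, 0.2, 0.4]
opening: 1.002
grip_force: 0.0
```

>>> {"method": "step_arm", "body": {"plan": [{"x": 0, "y": 0, "z": 0, "rx": 0, "ry": 0, "rz": 0}, {"x": 0, "y": 0, "z": 0, "rx": 0, "ry": 0, "rz": 0}, {"x": 0, "y": 0, "z": 0, "rx": 0, "ry": 0, "rz": 0}, {"x": 0, "y": 0, "z": 0, "rx": 0, "ry": 0, "rz": 0}, {"x": 0, "y": 0, "z": 0, "rx": 0, "ry": 0, "rz": 0}, {"x": 0, "y": 0, "z": 0, "rx": 0, "ry": 0, "rz": 0}, {"x": 0, "y": 0, "z": 0, "rx": 0, "ry": 0, "rz": 0}, {"x": 0, "y": 0, "z": 0, "rx": 0, "ry": 0, "rz": 0}, {"x": 0, "y": 0, "z": 0, "rx": 0, "ry": 0, "rz": 0}, {"x": 0, "y": 0, "z": 0, "rx": 0, "ry": 0, "rz": 0}], "jaw": 1}}

```text
t: 4.37
eef_pos: [491.1, 110.0, 132.1]
tcp_rot: [3.142, 0.0, 0.316]
ft_force: [0.9, 0.9, 0.1]
opening: 0.358
grip_force: 0.0
```

>>> {"method": "step_arm", "body": {"plan": [{"x": 0, "y": 0, "z": 0, "rx": 0, "ry": 0, "rz": 0}, {"x": 0, "y": 0, "z": 0, "rx": 0, "ry": 0, "rz": 0}, {"x": 0, "y": 0, "z": 0, "rx": 0, "ry": 0, "rz": 0}, {"x": 0, "y": 0, "z": 0, "rx": 0, "ry": 0, "rz": 0}, {"x": 0, "y": 0, "z": 0, "rx": 0, "ry": 0, "rz": 0}, {"x": 0, "y": 0, "z": 0, "rx": 0, "ry": 0, "rz": 0}, {"x": 0, "y": 0, "z": 0, "rx": 0, "ry": 0, "rz": 0}, {"x": 0, "y": 0, "z": 0, "rx": 0, "ry": 0, "rz": 0}, {"x": 0, "y": 0, "z": 0, "rx": 0, "ry": 0, "rz": 0}, {"x": 0, "y": 0, "z": 0, "rx": 0, "ry": 0, "rz": 0}]}}

```text
t: 5.2
eef_pos: [490.9, 110.4, 132.1]
tcp_rot: [-3.141, 0.0, 0.316]
ft_force: [-1.8, 5.3, 1.5]
opening: 0.207
grip_force: 30.0
```

```bash
python3 -c "
from h import *
delta(491,110.7,260,0.316)"
```

```text
t 5.2 pos [490.9 110.4 132.1] rot [-3.1411e+00  1.0000e-04  3.1570e-01] F [-1.8  5.3  1.5] open 0.207 grip 30.0
units xyz [ 0.01 -0.01 -5.12] rz -0.0
```

>>> {"method": "step_arm", "body": {"plan": [{"x": 0, "y": -0.02, "z": -0.2, "rx": 0, "ry": 0, "rz": 0}, {"x": 0, "y": 0, "z": -0.4, "rx": 0, "ry": 0, "rz": 0}, {"x": 0, "y": 0, "z": -0.6, "rx": 0, "ry": 0, "rz": 0}, {"x": 0, "y": 0, "z": -0.6, "rx": 0, "ry": 0, "rz": 0}, {"x": 0, "y": 0, "z": -0.6, "rx": 0, "ry": 0, "rz": 0}, {"x": 0, "y": 0, "z": -0.6, "rx": 0, "ry": 0, "rz": 0}, {"x": 0, "y": 0, "z": -0.6, "rx": 0, "ry": 0, "rz": 0}, {"x": 0, "y": 0, "z": -0.6, "rx": 0, "ry": 0, "rz": 0}, {"x": 0, "y": 0, "z": -0.6, "rx": 0, "ry": 0, "rz": 0}, {"x": 0, "y": 0, "z": -0.4, "rx": 0, "ry": 0, "rz": 0}]}}

```text
t: 6.03
eef_pos: [491.1, 110.2, 264.2]
tcp_rot: [3.141, -0.002, 0.316]
ft_force: [-0.6, 0.3, -1.6]
opening: 0.202
grip_force: 30.0
```

Run:
```python
from h import *
from cell import *
delta(501.2,-91,260,0.1)
c=read_camera("side"); pickle.dump(c,open("side2.pkl","wb"))
cv2.imwrite("pics/c3.png",cv2.resize(c["image"][80:280,170:340,::-1],None,fx=2.9,fy=2.9,interpolation=cv2.INTER_CUBIC))
```

```text
t 6.03 pos [491.1 110.2 264.2] rot [ 3.1405e+00 -1.7000e-03  3.1580e-01] F [-0.6  0.3 -1.6] open 0.202 grip 30.0
units xyz [-2.12  7.78  0.17] rz 2.16
```

View pics/c3.png

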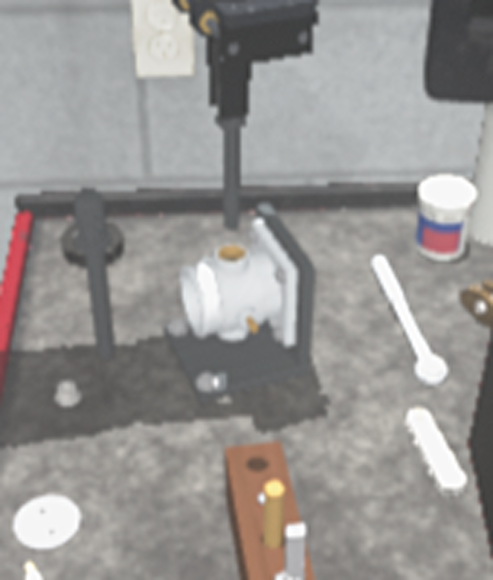

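The bar is out and hanging straight, its tip at (232,225), with the bronze bush at (232,252) and the free hole at (257,463).

Run:
```python
from h import *
S,T=pickle.load(open("side2.pkl","rb")),pickle.load(open("top.pkl","rb"))
for c in(S,T):
    g=cv2.GaussianBlur(cv2.cvtColor(c["image"],cv2.COLOR_RGB2GRAY),(0,0),.7).astype(int)
    u,v=map(round,proj(c,[501.2,-91,62])); w=g[v-9:v+10,u-9:u+10]
    # darker than local wood
    m=(w<np.percentile(w,12)); yy,xx=np.nonzero(m); wt=1
    k,l,s,ce=cv2.connectedComponentsWithStats(m.astype(np.uint8)); i=1+s[1:,4].argmax()
    print("hole2",s[i],ce[i]+[u-9,v-9],cast(c,*(ce[i]+[u-9,v-9]),62).round(1)); 
c=S;h=cv2.cvtColor(c["image"],cv2.COLOR_RGB2HSV); u,v=map(round,proj(c,[491,110.7,121])); w=h[v-8:v+9,u-9:u+10]
m=((w[...,1]>70)).astype(np.uint8); print(m); yy,xx=np.nonzero(m); print("bush",cast(c,xx.mean()+u-9,yy.mean()+v-8,121), (xx.min(),xx.max(),yy.min(),yy.max()),"bbox centre",cast(c,(xx.min()+xx.max())/2+u-9,(yy.min()+yy.max())/2+v-8,121))
```

```text
hole2 [ 6  6  8  6 37] [258.27027027 239.56756757] [502.4 -90.4  62. ]
hole2 [ 5  6  9  8 41] [314.56097561 213.65853659] [502.6 -93.3  62. ]
[[0 0 0 0 0 0 0 0 0 0 0 0 0 0 0 0 0 0 0]
 [0 0 0 0 0 0 0 0 0 0 0 0 0 0 0 0 0 0 0]
 [0 0 0 0 0 0 0 0 0 0 0 0 0 0 0 0 0 0 0]
 [0 0 0 0 0 0 0 0 0 0 0 0 0 0 0 0 0 0 0]
 [0 0 0 0 0 0 0 0 0 0 0 0 0 0 0 0 0 0 0]
 [0 0 0 0 0 0 0 0 0 0 0 0 0 0 0 0 0 0 0]
 [0 0 0 0 0 0 0 1 1 1 1 1 0 0 0 0 0 0 0]
 [0 0 0 0 0 0 1 1 1 1 1 1 1 1 0 0 0 0 0]
 [0 0 0 0 0 0 1 1 1 1 1 1 1 1 0 0 0 0 0]
 [0 0 0 0 0 0 1 1 1 1 1 1 1 0 0 0 0 0 0]
 [0 0 0 0 0 0 0 0 0 0 0 0 0 0 0 0 0 0 0]
 [0 0 0 0 0 0 0 0 0 0 0 0 0 0 0 0 0 0 0]
 [0 0 0 0 0 0 0 0 0 0 0 0 0 0 0 0 0 0 0]
 [0 0 0 0 0 0 0 0 0 0 0 0 0 0 0 0 0 0 0]
 [0 0 0 0 0 0 0 0 0 0 0 0 0 0 0 0 0 0 0]
 [0 0 0 0 0 0 0 0 0 0 0 0 0 0 0 0 0 0 0]
 [0 0 0 0 0 0 0 0 0 0 0 0 0 0 0 0 0 0 0]]
bush [491.69466504 114.58746878 121.        ] (np.int64(6), np.int64(13), np.int64(6), np.int64(9)) bbox centre [492.27829081 115.03840889 121.        ]
```

>>> {"method": "step_arm", "body": {"plan": [{"x": -0.1, "y": 0.4, "z": 0, "rx": 0, "ry": 0, "rz": 0}, {"x": -0.25, "y": 0.9, "z": 0, "rx": 0, "ry": 0, "rz": 0}, {"x": -0.25, "y": 0.95, "z": 0, "rx": 0, "ry": 0, "rz": 0}, {"x": -0.25, "y": 0.95, "z": 0, "rx": 0, "ry": 0, "rz": 0}, {"x": -0.25, "y": 0.95, "z": 0, "rx": 0, "ry": 0, "rz": 0}, {"x": -0.25, "y": 0.95, "z": 0, "rx": 0, "ry": 0, "rz": 0}, {"x": -0.25, "y": 0.95, "z": 0.2, "rx": 0, "ry": 0, "rz": 0}, {"x": -0.25, "y": 0.95, "z": 0.4, "rx": 0, "ry": 0, "rz": 0}, {"x": -0.2, "y": 0.59, "z": 0.6, "rx": 0, "ry": 0, "rz": 0}, {"x": -0.05, "y": 0.2, "z": 0.6, "rx": 0, "ry": 0, "rz": 0}]}}

```text
t: 6.92
eef_pos: [501.0, -93.7, 215.8]
tcp_rot: [3.141, 0.001, 0.314]
ft_force: [0.2, 0.4, -1.5]
opening: 0.206
grip_force: 30.0
```

>>> {"method": "step_arm", "body": {"plan": [{"x": 0, "y": 0, "z": 0.5, "rx": 0, "ry": 0, "rz": 0}, {"x": 0, "y": 0, "z": 0.4, "rx": 0, "ry": 0, "rz": 0}, {"x": 0, "y": 0, "z": 0.2, "rx": 0, "ry": 0, "rz": 0}, {"x": 0, "y": 0, "z": 0, "rx": 0, "ry": 0, "rz": 0}, {"x": 0, "y": 0, "z": 0, "rx": 0, "ry": 0, "rz": 0}, {"x": 0, "y": 0, "z": 0, "rx": 0, "ry": 0, "rz": 0}, {"x": 0, "y": 0, "z": 0, "rx": 0, "ry": 0, "rz": 0}, {"x": 0, "y": 0, "z": 0, "rx": 0, "ry": 0, "rz": 0}, {"x": 0, "y": 0, "z": 0, "rx": 0, "ry": 0, "rz": 0}, {"x": 0, "y": 0, "z": 0, "rx": 0, "ry": 0, "rz": 0}]}}

```text
t: 7.75
eef_pos: [501.6, -90.9, 189.9]
tcp_rot: [3.141, -0.0, 0.316]
ft_force: [-0.4, -1.1, -0.8]
opening: 0.205
grip_force: 30.0
```

Run:
```python
from h import *
from cell import *
delta(501.7,-91.3,131,0.316)
p=state()["eef_pos"]
c=read_camera("side"); pickle.dump(c,open("side3.pkl","wb"))
X=[p[0],p[1],p[2]-115]; print("pred tip",proj(c,X),X)
P=cloud(c); b=(abs(P[...,0]-p[0])<30)&(abs(P[...,1]-p[1])<30)
for lo,hi in((X[2]+5,X[2]+25),(X[2]+30,X[2]+60),(X[2]+60,X[2]+85)):
    m=b&(P[...,2]>lo)&(P[...,2]<hi); print(lo,m.sum(),P[m].mean(0).round(1),P[m].min(0).round(1),P[m].max(0).round(1))
cv2.imwrite("pics/c4.png",cv2.resize(c["image"][130:290,190:330,::-1],None,fx=3.5,fy=3.5,interpolation=cv2.INTER_CUBIC))
```

```text
t 7.75 pos [501.6 -90.9 189.9] rot [ 3.1412e+00 -3.0000e-04  3.1600e-01] F [-0.4 -1.1 -0.8] open 0.205 grip 30.0
units xyz [-0.    0.02  2.35] rz -0.0
pred tip (np.float64(257.9634181734083), np.float64(235.8501768065391)) [np.float64(501.5803195853068), np.float64(-90.88063063478957), np.float64(74.85370571368605)]
79.85370571368605 36 [502.4 -95.6  90. ] [496.9 -98.3  79.9] [508.1 -92.2  98.6]
104.85370571368605 57 [502.3 -95.9 119.5] [496.7 -99.  105. ] [507.9 -92.2 133.6]
134.85370571368605 54 [502.1 -95.9 147.3] [496.7 -99.4 134.9] [509.8 -90.2 159.5]
```

View pics/c4.png

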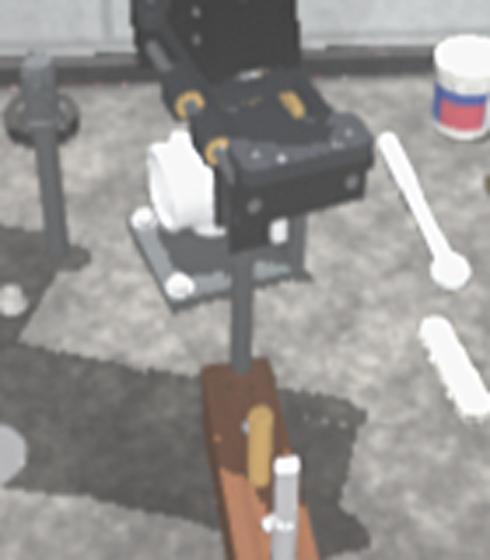

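The bar hangs vertical right above the free hole (nose at (240,370)), so I'll lower it.

>>> {"method": "step_arm", "body": {"plan": [{"x": 0, "y": 0.01, "z": 0.15, "rx": 0, "ry": 0, "rz": 0}, {"x": 0, "y": 0, "z": 0.25, "rx": 0, "ry": 0, "rz": 0}, {"x": 0, "y": 0, "z": 0.25, "rx": 0, "ry": 0, "rz": 0}, {"x": 0, "y": 0, "z": 0.25, "rx": 0, "ry": 0, "rz": 0}, {"x": 0, "y": 0, "z": 0.25, "rx": 0, "ry": 0, "rz": 0}, {"x": 0, "y": 0, "z": 0.25, "rx": 0, "ry": 0, "rz": 0}, {"x": 0, "y": 0, "z": 0.25, "rx": 0, "ry": 0, "rz": 0}, {"x": 0, "y": 0, "z": 0.2, "rx": 0, "ry": 0, "rz": 0}, {"x": 0, "y": 0, "z": 0, "rx": 0, "ry": 0, "rz": 0}, {"x": 0, "y": 0, "z": 0, "rx": 0, "ry": 0, "rz": 0}]}}

```text
t: 8.63
eef_pos: [501.6, -91.2, 143.1]
tcp_rot: [-3.141, 0.0, 0.316]
ft_force: [0.2, -0.5, -1.9]
opening: 0.205
grip_force: 30.0
```

>>> {"method": "step_arm", "body": {"plan": [{"x": 0, "y": 0, "z": 0.15, "rx": 0, "ry": 0, "rz": 0}, {"x": 0, "y": 0, "z": 0.15, "rx": 0, "ry": 0, "rz": 0}, {"x": 0, "y": 0, "z": 0.15, "rx": 0, "ry": 0, "rz": 0}, {"x": 0, "y": 0, "z": 0.08, "rx": 0, "ry": 0, "rz": 0}, {"x": 0, "y": 0, "z": 0, "rx": 0, "ry": 0, "rz": 0}, {"x": 0, "y": 0, "z": 0, "rx": 0, "ry": 0, "rz": 0}, {"x": 0, "y": 0, "z": 0, "rx": 0, "ry": 0, "rz": 0}, {"x": 0, "y": 0, "z": 0, "rx": 0, "ry": 0, "rz": 0}, {"x": 0, "y": 0, "z": 0, "rx": 0, "ry": 0, "rz": 0}, {"x": 0, "y": 0, "z": 0, "rx": 0, "ry": 0, "rz": 0}]}}

```text
t: 9.47
eef_pos: [501.6, -91.2, 130.2]
tcp_rot: [3.141, -0.0, 0.316]
ft_force: [-0.4, -0.1, -0.8]
opening: 0.202
grip_force: 30.0
```

>>> {"method": "step_arm", "body": {"plan": [{"x": 0, "y": 0, "z": 0, "rx": 0, "ry": 0, "rz": 0}, {"x": 0, "y": 0, "z": 0, "rx": 0, "ry": 0, "rz": 0}, {"x": 0, "y": 0, "z": 0, "rx": 0, "ry": 0, "rz": 0}, {"x": 0, "y": 0, "z": 0, "rx": 0, "ry": 0, "rz": 0}, {"x": 0, "y": 0, "z": 0, "rx": 0, "ry": 0, "rz": 0}, {"x": 0, "y": 0, "z": 0, "rx": 0, "ry": 0, "rz": 0}, {"x": 0, "y": 0, "z": 0, "rx": 0, "ry": 0, "rz": 0}, {"x": 0, "y": 0, "z": 0, "rx": 0, "ry": 0, "rz": 0}, {"x": 0, "y": 0, "z": 0, "rx": 0, "ry": 0, "rz": 0}, {"x": 0, "y": 0, "z": 0, "rx": 0, "ry": 0, "rz": 0}], "jaw": -0.3}}

```text
t: 10.3
eef_pos: [501.6, -91.2, 130.1]
tcp_rot: [3.141, -0.0, 0.316]
ft_force: [-0.7, 0.4, -0.2]
opening: 0.645
grip_force: 0.0
```

>>> {"method": "step_arm", "body": {"plan": [{"x": 0, "y": 0, "z": -0.4, "rx": 0, "ry": 0, "rz": 0}, {"x": 0, "y": 0, "z": -0.6, "rx": 0, "ry": 0, "rz": 0}, {"x": 0, "y": 0, "z": -0.7, "rx": 0, "ry": 0, "rz": 0}, {"x": 0, "y": 0, "z": -0.7, "rx": 0, "ry": 0, "rz": 0}, {"x": 0, "y": 0, "z": -0.4, "rx": 0, "ry": 0, "rz": 0.4}, {"x": 0, "y": 0, "z": 0, "rx": 0, "ry": 0, "rz": 0.5}, {"x": 0, "y": 0, "z": 0, "rx": 0, "ry": 0, "rz": 0.5}, {"x": 0, "y": 0, "z": 0, "rx": 0, "ry": 0, "rz": 0.5}, {"x": 0, "y": 0, "z": 0, "rx": 0, "ry": 0, "rz": 0.3}, {"x": 0, "y": 0, "z": 0, "rx": 0, "ry": 0, "rz": 0}]}}

```text
t: 11.13
eef_pos: [501.6, -91.2, 200.9]
tcp_rot: [3.141, -0.001, 0.094]
ft_force: [-0.3, -0.6, -0.3]
opening: 0.655
grip_force: 0.0
```

Run:
```python
from h import *
from cell import *
T=pickle.load(open("top.pkl","rb"))
cs=read_camera("side"); ct=read_camera("top")
delta(514.8,-240.6,200,0.09)
P=cloud(cs); m=(P[...,2]>150)&(P[...,2]<165)&(abs(P[...,0]-515)<15)&(abs(P[...,1]+241)<15); print("shaft side",m.sum(),P[m].mean(0).round(1),P[m].min(0).round(1),P[m].max(0).round(1))
print(T["image"][192:209,390:408].sum(2)//3)
def rs(i,h): return cv2.resize(i,(int(i.shape[1]*h/i.shape[0]),h),interpolation=cv2.INTER_CUBIC)
o=np.hstack([rs(cs["image"][150:310,220:310,::-1],560),rs(T["image"][185:215,385:410,::-1],560)]); print(o.shape); o=o[:,:800]
cv2.imwrite("pics/c5.png",o)
```

```text
t 11.23 pos [501.6 -91.2 200.6] rot [ 3.1413e+00 -5.0000e-04  9.7000e-02] F [ 0.1 -0.3 -0. ] open 0.651 grip 0.0
units xyz [-0.05  6.    0.03] rz 0.07
shaft side 49 [ 515.8 -242.3  159.1] [ 509.8 -245.2  150.4] [ 521.5 -236.4  164.9]
[[101  94  94  95  89  72  67  71  78  80  86  94  97  96  97  97  97  94]
 [102  96  95  97  96  76  68  71  78  78  85  94  97  96  96  96  97  95]
 [105 101 100 101  97  78  69  70  78  79  82  94  97  96  97  97  97  93]
 [106 104 104 105  93  75  67  68  77  79  84  93  96  97  95  97  96  94]
 [105 106 106 105 109  83  67  80 143 152 184 160 112  97  96  97  96  94]
 [106 106 107 107 112  91  87 107 200 211 223 198 135  96  97  96  98  95]
 [106 106 110 106 103  98 100 110 218 231 226 213 157  95  96  96  96  94]
 [105 109 112 107 104 103 103 101 216 231 226 225 171  98  97  98  96  95]
 [160 138 108 106 104 102 103 104 212 229 227 228 174  98  96  98  96  96]
 [203 168 111 104 103 102 103 106 203 229 230 227 173 102  96  96  97  96]
 [214 188 124 104 104 105 105 109 170 197 197 192 148 100  95  97  97  96]
 [212 197 136 106 107 108 112 114 112 103  91  92  97  98  97  96  97  95]
 [194 199 146 110 112 116 110 105  90  86  82  88  96  97  97  96  97  97]
 [146 178 164 155 155 152 111  74  73  81  81  88  95  97  96  96  97  97]
 [114 130 152 157 155 152 103  68  72  80  80  86  94  98  96  97  96  97]
 [111 115 113 110 109 109  82  67  72  81  82  84  93  97  98  96  97  97]
 [108 109 109 109 108 107  84  68  69  79  82  83  93  97  97  96  97  96]]
(560, 781, 3)
```

View pics/c5.png

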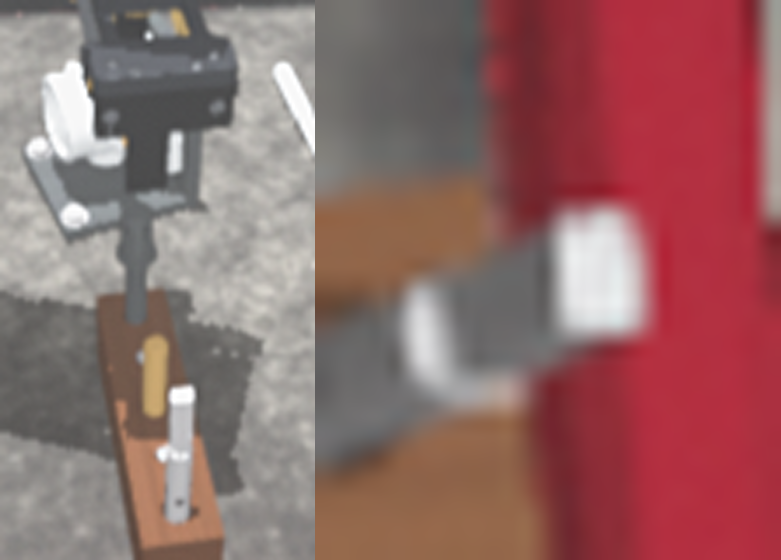

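The bar stands in the free hole with its collar above the rack, and the drift is untouched. The shaft's flats run close to 0.1 rad, so the current yaw suits.

>>> {"method": "step_arm", "body": {"plan": [{"x": -0.05, "y": 0.5, "z": 0, "rx": 0, "ry": 0, "rz": 0}, {"x": 0, "y": 1, "z": 0, "rx": 0, "ry": 0, "rz": 0}, {"x": 0, "y": 1, "z": 0, "rx": 0, "ry": 0, "rz": 0}, {"x": 0, "y": 1, "z": 0, "rx": 0, "ry": 0, "rz": 0}, {"x": 0, "y": 1, "z": 0, "rx": 0, "ry": 0, "rz": 0}, {"x": 0, "y": 0.8, "z": 0, "rx": 0, "ry": 0, "rz": 0}, {"x": 0, "y": 0.5, "z": 0, "rx": 0, "ry": 0, "rz": 0}, {"x": 0, "y": 0.2, "z": 0.2, "rx": 0, "ry": 0, "rz": 0}, {"x": 0, "y": 0, "z": 0.4, "rx": 0, "ry": 0, "rz": 0}, {"x": 0, "y": 0, "z": 0.4, "rx": 0, "ry": 0, "rz": 0}]}}

```text
t: 12.07
eef_pos: [514.4, -240.1, 174.2]
tcp_rot: [-3.141, 0.0, 0.096]
ft_force: [-0.3, 0.6, 0.2]
opening: 0.653
grip_force: 0.0
```

>>> {"method": "step_arm", "body": {"plan": [{"x": 0, "y": 0, "z": 0.5, "rx": 0, "ry": 0, "rz": 0}, {"x": 0, "y": 0, "z": 0.5, "rx": 0, "ry": 0, "rz": 0}, {"x": 0, "y": 0, "z": 0.5, "rx": 0, "ry": 0, "rz": 0}, {"x": 0, "y": 0, "z": 0.3, "rx": 0, "ry": 0, "rz": 0}, {"x": 0, "y": 0, "z": 0.15, "rx": 0, "ry": 0, "rz": 0}, {"x": 0, "y": 0, "z": 0, "rx": 0, "ry": 0, "rz": 0}, {"x": 0, "y": 0, "z": 0, "rx": 0, "ry": 0, "rz": 0}, {"x": 0, "y": 0, "z": 0, "rx": 0, "ry": 0, "rz": 0}, {"x": 0, "y": 0, "z": 0, "rx": 0, "ry": 0, "rz": 0}, {"x": 0, "y": 0, "z": 0, "rx": 0, "ry": 0, "rz": 0}]}}

```text
t: 12.9
eef_pos: [514.8, -240.7, 126.9]
tcp_rot: [3.141, -0.001, 0.096]
ft_force: [0.3, -0.7, 0.3]
opening: 0.651
grip_force: 0.0
```

>>> {"method": "step_arm", "body": {"plan": [{"x": 0, "y": 0, "z": 0, "rx": 0, "ry": 0, "rz": 0}, {"x": 0, "y": 0, "z": 0, "rx": 0, "ry": 0, "rz": 0}, {"x": 0, "y": 0, "z": 0, "rx": 0, "ry": 0, "rz": 0}, {"x": 0, "y": 0, "z": 0, "rx": 0, "ry": 0, "rz": 0}, {"x": 0, "y": 0, "z": 0, "rx": 0, "ry": 0, "rz": 0}, {"x": 0, "y": 0, "z": 0, "rx": 0, "ry": 0, "rz": 0}, {"x": 0, "y": 0, "z": 0, "rx": 0, "ry": 0, "rz": 0}, {"x": 0, "y": 0, "z": 0, "rx": 0, "ry": 0, "rz": 0}, {"x": 0, "y": 0, "z": 0, "rx": 0, "ry": 0, "rz": 0}, {"x": 0, "y": 0, "z": 0, "rx": 0, "ry": 0, "rz": 0}], "jaw": 1}}

```text
t: 13.73
eef_pos: [514.8, -240.6, 126.4]
tcp_rot: [3.141, -0.0, 0.096]
ft_force: [-0.3, 0.2, 0.6]
opening: 0.08
grip_force: 30.0
```

>>> {"method": "step_arm", "body": {"plan": [{"x": 0, "y": 0, "z": -0.2, "rx": 0, "ry": 0, "rz": 0}, {"x": 0, "y": 0, "z": -0.5, "rx": 0, "ry": 0, "rz": 0}, {"x": 0, "y": 0, "z": -0.7, "rx": 0, "ry": 0, "rz": 0}, {"x": 0, "y": 0, "z": -0.8, "rx": 0, "ry": 0, "rz": 0}, {"x": 0, "y": 0, "z": -0.8, "rx": 0, "ry": 0, "rz": -0.3}, {"x": 0, "y": 0, "z": -0.8, "rx": 0, "ry": 0, "rz": -0.4}, {"x": 0, "y": 0, "z": -0.8, "rx": 0, "ry": 0, "rz": -0.5}, {"x": 0, "y": 0, "z": -0.8, "rx": 0, "ry": 0, "rz": -0.5}, {"x": 0, "y": 0, "z": -0.6, "rx": 0, "ry": 0, "rz": -0.4}, {"x": 0, "y": 0, "z": -0.4, "rx": 0, "ry": 0, "rz": -0.1}]}}

```text
t: 14.57
eef_pos: [514.8, -240.6, 288.2]
tcp_rot: [3.14, -0.001, 0.318]
ft_force: [0.2, -0.6, -2.0]
opening: 0.082
grip_force: 30.0
```

```bash
python3 -c "
from h import *
delta(490.8,110.9,260,0.316)"
```

```text
t 14.57 pos [ 514.8 -240.6  288.2] rot [ 3.1403e+00 -1.0000e-03  3.1770e-01] F [ 0.2 -0.6 -2. ] open 0.082 grip 30.0
units xyz [  3.48 -13.66   1.13] rz 0.02
```

>>> {"method": "step_arm", "body": {"plan": [{"x": 0.1, "y": -0.4, "z": 0, "rx": 0, "ry": 0, "rz": 0}, {"x": 0.2, "y": -0.8, "z": 0, "rx": 0, "ry": 0, "rz": 0}, {"x": 0.255, "y": -1, "z": 0, "rx": 0, "ry": 0, "rz": 0}, {"x": 0.255, "y": -1, "z": 0, "rx": 0, "ry": 0, "rz": 0}, {"x": 0.255, "y": -1, "z": 0, "rx": 0, "ry": 0, "rz": 0}, {"x": 0.255, "y": -1, "z": 0, "rx": 0, "ry": 0, "rz": 0}, {"x": 0.255, "y": -1, "z": 0, "rx": 0, "ry": 0, "rz": 0}, {"x": 0.255, "y": -1, "z": 0, "rx": 0, "ry": 0, "rz": 0}, {"x": 0.255, "y": -1, "z": 0, "rx": 0, "ry": 0, "rz": 0}, {"x": 0.255, "y": -1, "z": 0, "rx": 0, "ry": 0, "rz": 0}]}}

```text
t: 15.4
eef_pos: [497.8, -1.9, 285.3]
tcp_rot: [-3.141, 0.002, 0.314]
ft_force: [0.3, 0.1, -2.1]
opening: 0.082
grip_force: 30.0
```

>>> {"method": "step_arm", "body": {"plan": [{"x": 0.255, "y": -1, "z": 0, "rx": 0, "ry": 0, "rz": 0}, {"x": 0.255, "y": -1, "z": 0, "rx": 0, "ry": 0, "rz": 0}, {"x": 0.23, "y": -0.9, "z": 0, "rx": 0, "ry": 0, "rz": 0}, {"x": 0.18, "y": -0.7, "z": 0, "rx": 0, "ry": 0, "rz": 0}, {"x": 0.13, "y": -0.5, "z": 0.1, "rx": 0, "ry": 0, "rz": 0}, {"x": 0.08, "y": -0.3, "z": 0.3, "rx": 0, "ry": 0, "rz": 0}, {"x": 0.01, "y": -0.06, "z": 0.4, "rx": 0, "ry": 0, "rz": 0}, {"x": 0, "y": 0, "z": 0.3, "rx": 0, "ry": 0, "rz": 0}, {"x": 0, "y": 0, "z": 0.1, "rx": 0, "ry": 0, "rz": 0}, {"x": 0, "y": 0, "z": 0, "rx": 0, "ry": 0, "rz": 0}]}}

```text
t: 16.23
eef_pos: [491.0, 110.4, 255.1]
tcp_rot: [-3.141, 0.002, 0.315]
ft_force: [0.8, -0.8, -2.7]
opening: 0.083
grip_force: 30.0
```

Run:
```python
from h import *
from cell import *
delta(490.8,110.9,240,0.316)
c=read_camera("side"); pickle.dump(c,open("side5.pkl","wb"))
p=state()["eef_pos"]; P=cloud(c)
b=(abs(P[...,0]-p[0])<20)&(abs(P[...,1]-p[1])<20); z0=p[2]-114
for lo,hi in((8,25),(30,60),(60,90)):
    m=b&(P[...,2]>z0+lo)&(P[...,2]<z0+hi); print(z0+lo,m.sum(),P[m].mean(0).round(1),P[m].min(0).round(1),P[m].max(0).round(1))
cv2.imwrite("pics/c6.png",cv2.resize(c["image"][90:280,190:320,::-1],None,fx=3.1,fy=3.1,interpolation=cv2.INTER_CUBIC))
```

```text
t 16.23 pos [491.  110.4 255.1] rot [-3.1413e+00  2.1000e-03  3.1480e-01] F [ 0.8 -0.8 -2.7] open 0.083 grip 30.0
units xyz [-0.   -0.02  0.61] rz -0.01
149.8299639204024 33 [492.1 105.2 158.9] [485.8 101.6 151.4] [498.8 110.1 166.7]
171.8299639204024 62 [492.8 105.3 187.2] [486.1 101.6 171.9] [499.  111.9 201.6]
201.8299639204024 60 [492.3 105.3 216.1] [486.4 101.3 202.4] [499.3 113.  231. ]
```

View pics/c6.png

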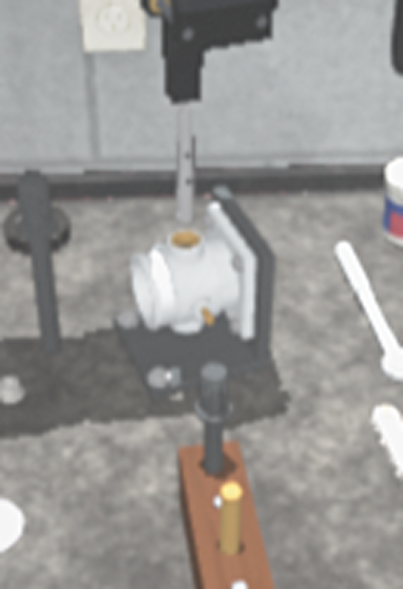

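The shaft (tip at (185,218)) hangs vertical just above the bush mouth at (186,240), and the bar stands in its hole. I'll thread it slowly, watching the force.

>>> {"method": "step_arm", "body": {"plan": [{"x": 0, "y": -0.02, "z": 0.2, "rx": 0, "ry": 0, "rz": 0}, {"x": 0, "y": 0, "z": 0.2, "rx": 0, "ry": 0, "rz": 0}, {"x": 0, "y": 0, "z": 0.2, "rx": 0, "ry": 0, "rz": 0}, {"x": 0, "y": 0, "z": 0.2, "rx": 0, "ry": 0, "rz": 0}, {"x": 0, "y": 0, "z": 0.2, "rx": 0, "ry": 0, "rz": 0}, {"x": 0, "y": 0, "z": 0.2, "rx": 0, "ry": 0, "rz": 0}, {"x": 0, "y": 0, "z": 0.2, "rx": 0, "ry": 0, "rz": 0}, {"x": 0, "y": 0, "z": 0.1, "rx": 0, "ry": 0, "rz": 0}, {"x": 0, "y": 0, "z": 0, "rx": 0, "ry": 0, "rz": 0}, {"x": 0, "y": 0, "z": 0, "rx": 0, "ry": 0, "rz": 0}]}}

```text
t: 17.12
eef_pos: [491.2, 111.5, 218.8]
tcp_rot: [3.142, 0.0, 0.316]
ft_force: [0.5, 0.1, -2.0]
opening: 0.085
grip_force: 30.0
```

>>> {"method": "step_arm", "body": {"plan": [{"x": 0, "y": 0, "z": 0.2, "rx": 0, "ry": 0, "rz": 0}, {"x": 0, "y": 0, "z": 0.25, "rx": 0, "ry": 0, "rz": 0}, {"x": 0, "y": 0, "z": 0.25, "rx": 0, "ry": 0, "rz": 0}, {"x": 0, "y": 0, "z": 0.25, "rx": 0, "ry": 0, "rz": 0}, {"x": 0, "y": 0, "z": 0.25, "rx": 0, "ry": 0, "rz": 0}, {"x": 0, "y": 0, "z": 0.25, "rx": 0, "ry": 0, "rz": 0}, {"x": 0, "y": 0, "z": 0.25, "rx": 0, "ry": 0, "rz": 0}, {"x": 0, "y": 0, "z": 0.2, "rx": 0, "ry": 0, "rz": 0}, {"x": 0, "y": 0, "z": 0, "rx": 0, "ry": 0, "rz": 0}, {"x": 0, "y": 0, "z": 0, "rx": 0, "ry": 0, "rz": 0}]}}

```text
t: 17.95
eef_pos: [491.2, 111.5, 171.1]
tcp_rot: [-3.142, 0.0, 0.316]
ft_force: [0.2, -0.2, -1.9]
opening: 0.085
grip_force: 30.0
```

```bash
python3 -c "
from h import *
delta(490.8,110.9,135.4,0.316)
from cell import *;print(state()['moment'])"
```

```text
t 17.95 pos [491.2 111.5 171.1] rot [-3.1416e+00  5.0000e-04  3.1580e-01] F [ 0.2 -0.2 -1.9] open 0.085 grip 30.0
units xyz [-0.02  0.02  1.43] rz -0.0
[-0.03614315 -0.02007244  0.05538738]
```

>>> {"method": "step_arm", "body": {"plan": [{"x": 0, "y": 0.01, "z": 0.15, "rx": 0, "ry": 0, "rz": 0}, {"x": 0, "y": 0, "z": 0.15, "rx": 0, "ry": 0, "rz": 0}, {"x": 0, "y": 0, "z": 0.15, "rx": 0, "ry": 0, "rz": 0}, {"x": 0, "y": 0, "z": 0.15, "rx": 0, "ry": 0, "rz": 0}, {"x": 0, "y": 0, "z": 0.15, "rx": 0, "ry": 0, "rz": 0}, {"x": 0, "y": 0, "z": 0.15, "rx": 0, "ry": 0, "rz": 0}, {"x": 0, "y": 0, "z": 0.15, "rx": 0, "ry": 0, "rz": 0}, {"x": 0, "y": 0, "z": 0.15, "rx": 0, "ry": 0, "rz": 0}, {"x": 0, "y": 0, "z": 0.15, "rx": 0, "ry": 0, "rz": 0}, {"x": 0, "y": 0, "z": 0.05, "rx": 0, "ry": 0, "rz": 0}]}}

```text
t: 18.78
eef_pos: [491.1, 111.2, 135.7]
tcp_rot: [-3.142, 0.001, 0.316]
ft_force: [0.2, -0.1, -1.7]
opening: 0.08
grip_force: 30.0
```

Run:
```python
from h import *
from cell import *
delta(490.8,110.9,135.4,0.316)
c=read_camera("side"); pickle.dump(c,open("side6.pkl","wb"))
S0=pickle.load(open("side.pkl","rb"));S2=pickle.load(open("side2.pkl","rb"));T=pickle.load(open("top.pkl","rb"));T0=T
# yaw: flange/plate edges, foot edges via line fits on plane-selected points
for n,k in(("side",S0),("side2",S2),("top",T)):
    P=cloud(k);X,Y,Z=[P[...,i] for i in range(3)]; box=(X>400)&(X<620)&(Y>20)&(Y<220)
    # plate top back/front edge: for each bin along y, extreme x
    m=box&(abs(Z-128)<3)&(X>510); q=P[m]; 
    v=cv2.fitLine(q[:,:2].astype(np.float32),cv2.DIST_HUBER,0,.01,.01).ravel(); print(n,"plate yaw",np.arctan2(-v[0],v[1])if v[1]>0 else np.arctan2(v[0],-v[1]),m.sum())
    # vertical plate/flange faces: plane fit of face normal to -x
    m=box&(Z>20)&(Z<120)&(X>505); q=P[m]
    N=None
    dx=np.roll(P,-1,1)-np.roll(P,1,1); dy=np.roll(P,-1,0)-np.roll(P,1,0); nn=np.cross(dx,dy); nn/=np.linalg.norm(nn,axis=-1,keepdims=True)+1e-9
    s=nn[m]; s=s[(abs(s[:,2])<.25)&(abs(s[:,0])>.7)]; s*=np.sign(s[:,:1]); print("   normals",len(s),np.median(np.arctan2(s[:,1],s[:,0])) if len(s) else None)
cv2.imwrite("pics/c7.png",cv2.resize(c["image"][110:220,200:300,::-1],None,fx=5,fy=5,interpolation=cv2.INTER_CUBIC))
```

```text
t 18.78 pos [491.1 111.2 135.7] rot [-3.1416e+00  6.0000e-04  3.1570e-01] F [ 0.2 -0.1 -1.7] open 0.08 grip 30.0
units xyz [-0.02  0.01  0.01] rz -0.0
side plate yaw 0.33131775 129
   normals 184 0.3242984720201062
side2 plate yaw 0.3225891 132
   normals 185 0.3272676190504847
top plate yaw 0.3158444 330
   normals 170 0.24983907453764612
```

View pics/c7.png

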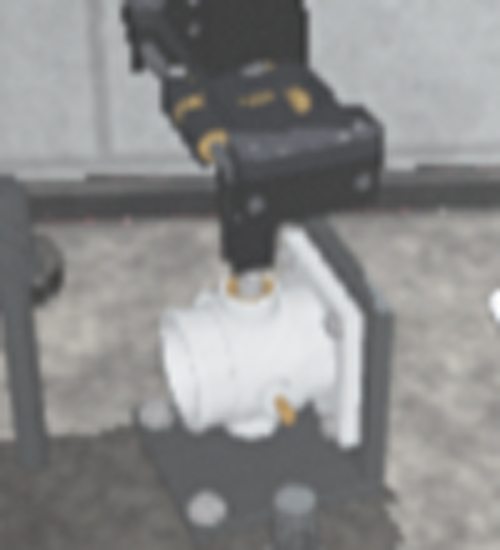

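The shaft sits through the upper bush (bronze ring around it at (250,285)) with no side force. By the tool height the slot centre is at about 76 mm. I'll trim the yaw slightly, settle, and hand in.

>>> {"method": "step_arm", "body": {"plan": [{"x": 0, "y": 0, "z": 0.01, "rx": 0, "ry": 0, "rz": -0.05}, {"x": 0, "y": 0, "z": 0, "rx": 0, "ry": 0, "rz": 0}, {"x": 0, "y": 0, "z": 0, "rx": 0, "ry": 0, "rz": 0}, {"x": 0, "y": 0, "z": 0, "rx": 0, "ry": 0, "rz": 0}, {"x": 0, "y": 0, "z": 0, "rx": 0, "ry": 0, "rz": 0}, {"x": 0, "y": 0, "z": 0, "rx": 0, "ry": 0, "rz": 0}, {"x": 0, "y": 0, "z": 0, "rx": 0, "ry": 0, "rz": 0}, {"x": 0, "y": 0, "z": 0, "rx": 0, "ry": 0, "rz": 0}, {"x": 0, "y": 0, "z": 0, "rx": 0, "ry": 0, "rz": 0}, {"x": 0, "y": 0, "z": 0, "rx": 0, "ry": 0, "rz": 0}]}}

```text
t: 19.67
eef_pos: [491.3, 111.3, 136.1]
tcp_rot: [3.141, 0.0, 0.321]
ft_force: [-0.5, -0.4, -2.2]
opening: 0.085
grip_force: 30.0
```

```bash
python3 -c "
from h import *
delta(490.8,110.9,135.4,0.32)
from cell import *;print(job_done())"
```

```text
t 19.67 pos [491.3 111.3 136.1] rot [3.1415 0.     0.3208] F [-0.5 -0.4 -2.2] open 0.085 grip 30.0
units xyz [-0.02  0.01  0.03] rz 0.01
the job is handed in; nothing more can be done
None
```

I handed the job in at 19.7 s: the aligning bar stands in the rack's free hole, and the flap shaft is gripped and still in the housing, slot along the throat (yaw 0.32 rad) and centred about 76–77 mm up; seating in the lower bush is inferred from tool height and the lack of contact force, as the camera could not see it.

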